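# Turn a circuit board solder side up in its turn-over fixture

## Robot

A 6-joint arm with a two-finger parallel gripper is mounted at the origin on a cart in front of the work surface, level with it; the furniture and walls round the work are solid. World frame = base frame: x ahead of the robot, y to its left, z up, the work surface at z = 0. Lengths are in m, angles in rad, forces in N, time in s.
With the tool pointing down it reaches from about 0.4 to 0.925 m from the base axis. Payload 3.4 kg.
Tool frame: the origin (TCP) lies at the very end of the fingers, on their centre line; the grasp point (between the pads) lies robot.grip_depth behind it (robot.grip_depth is the distance from the TCP to the grasp point, in m); z points along the fingers, y is the line along which they close (so a half turn about z gives the same grasp; the last joint's range is limited). The gripper opens to 85 mm and grips with 20 to 120 N. Pads are 22 mm wide; open, the fingers measure 114 mm over their backs; the gripper's body (76 mm by 85 mm) begins 54 mm behind the grasp point. The pads swing forward as they close: fully open they stand 13 mm farther back than shut.
Start: joints at [-1.315, 0.307, 1.506, -0, 1.328, -0.073], TCP at [0.186, -0.544, 0.231] pointing down, gripper open.
Joint ranges: [-3.12, 3.12], [-1.05, 2.28], [0.14, 2.33], [-1.42, 4.57], [0.1, 2.73], [-2.68, 2.68]. Speed limits (rad/s): [2.57, 2.57, 3.14, 3.14, 3.14, 3.14].

## Interface

Orientations are given as a unit quaternion [w, x, y, z].
In Python, from plant import robot gives the robot as it stands.
- The arm moves only by the tool servo_tool, never from a script. Its argument "commands" is a list of rows, each a list of 3 entries, a list of its own where there are three numbers: the turn, a rotation vector about the tool's x, y, z in degrees, then the shift along the tool's x, y, z in cm, then the closure in counts, from 0 (fully open) to 255 (shut). A call has 1 to 12 rows; each row shifts and turns the commanded pose from where the row before left it, along the tool's axes as they then stand; what a row does not reach is not made up. A row lasts 1/8 s, in which the tool goes at most 62.5 mm and 10.7 degrees, less where a joint would pass 70% of its speed; a pose out of reach is approached as far as the arm can. A call is refused whole if a number of a shift passes 6.25 or a number of a turn 10.7, either way. A call with a gripper value outside its range is refused whole. The fingers move at their own pace and stop on an object; "grip_force" is the grip in N (left out, the last holds). Time passes only in rows, so rows that do not move let the fingers close. It gives the time, the measured TCP pose, the force, the opening and the grip force at its end, in the units of the state.
- robot.get_state(): the state, without advancing time (a new reading comes with each control period).
- robot.snapshot(name): name is "scene" or "top" or "wrist"; returns a dict with "image" (400x640x3 uint8, red, green, blue), "fx", "fy", "cx", "cy" (pixels), "camera_from_world" (4x4, takes a point from world to camera coordinates); the wrist camera has in their place "hand_eye" (4x4, takes a point from camera to tool coordinates, whose origin is the TCP and whose axes are the flange's). Camera axes: x right, y down, z forward; pixel columns grow to the right and rows downward; lengths in m; the calibration is good to about 2 mm. A picture is of the moment at which its call begins: read the wrist's pose just before it. There is no depth.
- robot.hand_in(): hands the job in; it is judged then, once.
The state is a dict: "time_s": time; "joints": joint angles; "joint_vel": joint speeds; "joint_efforts": joint torques, N m; "eef_pos": TCP position; "eef_rot": TCP orientation; "force": force on the tool from outside, world axes, zero at the start; "ft_torque": the same for the moment, N m; "grip_width": opening from 0.0 (shut) to 1.0 (fully open); "grasp_force": force on a finger pad.
Only numpy, scipy, OpenCV 4.12 (cv2) and the standard library are available. Lean on these libraries where they do the work, as an engineer would, in place of code of your own. Each camera call takes 0.05 s, during which the arm holds its last target. There are 200 camera calls.

## Task

The circuit board in the grey turn-over fixture lies parts side up; get it ready for soldering on its other side. With the fingertips only, push the red post outward to draw the locking bolt, tip the frame right over by pushing on its metal rails (not on the board) until it lies level against its stop, then push the bolt fully home again and back away. Pick nothing up, and leave the fixture and the tools round it where they are.

Things in the scene. Friction and masses are not known exactly. Their poses are not given: they have to be found in the camera images.
- flip_fixture: Board turn-over fixture, about 2.3 kg, loose on the desk: dark steel base 124 mm (x) by 200 mm (y -87 to +113), 15 mm high on rubber feet; two grey uprights 88 mm wide in x, 7 mm thick, inner faces at y = +-68 mm, tops 84 mm above the desk. Origin on the desk below the middle of the pivot axis. x away from the robot, y left along the pivot axis, z up. Yaw within 0.35 rad of the robot's axes.
- pivot (a point): middle of the frame's pivot axis, 72 mm above the fixture's origin; the axis runs along the fixture's y. The frame turns between the uprights with free space below it down to the base.
- flip_frame (a joint): Aluminium frame (rad), 92 x 110 mm, 14 mm thick, pivoted across its middle. 0 = level, parts side up (start, within 0.03); 3.1416 = level, turned over; solid stops inside the hub at both. Turns one way only: as it grows, rail A (near the robot at the start) goes down, rail B (far) rises and comes over the top towards the robot. Balanced, friction 0.12 Nm (3 N at a rail): stays where left.
- rail_a (a point): middle of rail A (blue ends; nearest the robot at the start), on the bar's centre line. Each rail is a straight aluminium bar along the fixture's y, 110 mm long, 10 mm wide radially, 14 mm thick; its centre line is 41 mm and its outer face 46 mm from the pivot axis.
- rail_b (a point): middle of rail B (yellow ends), a bar like rail A on the other side of the board. It is the far one at the start, and the one nearest the robot when the frame is turned over.
- circuit_board: green circuit board, 72 x 94 x 1.6 mm, held by its edges in the rails at half the frame's thickness, 6 mm below the rails' faces. Origin at its middle, on the pivot axis; z points out of the parts side. Parts stand up to 8 mm high, within 28 mm of its middle in x and 36 mm in y; solder side nearly flat (2 mm). Delicate: not to be pressed.
- lock_bolt (a joint): Locking bolt (m), 8 mm thick, slides along the fixture's y on the outside of the left (+y) upright: 0 = home, nose in a fork on the frame's end, frame locked (0.08 rad play); 0.014 = fully drawn, post pushed to +y. Frame free above 0.009. Takes about 3 N, stays where left. A fork for each level position, 1.5 mm spare above and below: goes home only with the frame against its stop.
- bolt_knob (a point): middle of the round red thumb post on the bolt: 14 mm thick, from 92 to 118 mm above the desk (this point 105 mm). It is at fixture x = -32 mm, and y = 85 mm when home, 99 mm when drawn. Below it is the bolt's aluminium guide block (x -44 to -20, y 75 to 108 mm, top 83 mm above the desk).
- solder_wick: roll of orange-brown solder wick, 37 mm across, 11 mm high, loose on the desk; origin under its centre. Bystander.
- side_cutters: red-handled side cutters, 53x104x12 mm, loose on the blue mat; origin under the middle. Bystander.
- red_driver: small red precision screwdriver, 103 mm long, 10 mm thick, loose on the desk; origin under the middle. Bystander.
- flux_syringe: white flux syringe with a blue tip, 150 mm long, 19 mm thick, loose on the desk; origin under the middle. Bystander.
- blue_driver: small blue precision screwdriver, 103 mm long, 10 mm thick, loose on the desk; origin under the middle. Bystander.

How it is judged:
By the outcome, as a careful person would: the job done as asked, in the order asked, and still so for the second after the job is handed in, with the robot touching nothing.
It also fails if it takes over 67 s, if anything falls off the work surface, if the arm or the gripper's body presses on something with over 40 N, if the wrist force passes 120 N, or if a joint passes its speed limit or range.

## Working session

There is one attempt and no reset: what is moved stays moved. The work goes in short steps, Python scripts to look and compute and a tool call to move; the robot and the scene stay as the last step left them, time stands still between calls to the robot, and variables do not carry over. Pictures are saved under pics/ and viewed, at most 12 in all, crops included, and the job is handed in when it is done.

Besides the shell and the picture viewer there is one more tool, called after "Request:" in YAML: its name, and indented under it one key for each argument. servo_tool: Moves the arm, as the interface text tells. Its arguments: {"type":"object","properties":{"commands":{"type":"array"},"grip_force":{"type":"number"}},"required":["commands"]}

```bash
ls; mkdir -p pics; python3 - <<'E'
from plant import robot
import cv2,numpy as np
s=robot.get_state();print(s['time_s'],s['eef_pos'],s['eef_rot'],s['grip_width'],robot.grip_depth)
for n in("scene","top"):
    d=robot.snapshot(n);cv2.imwrite(f'pics/{n}0.png',d['image'][:,:,::-1])
    np.savez(f'{n}0.npz',**d);print(n,d['fx'],d['cx'],d['cy'],np.round(d['camera_from_world'],3).tolist())
E
```

```text
pics
0.0 [ 0.18548274 -0.54353775  0.23039389] [-1.00403871e-03  9.86519519e-01  1.63640539e-01 -6.56425684e-05] 1.0006622194266697 0.0187
scene 431.89306263500225 323.7600759556024 192.3392083500704 [[0.577, -0.816, -0.016, -0.55], [-0.449, -0.301, -0.841, 0.224], [0.682, 0.493, -0.54, 0.765], [0.0, 0.0, 0.0, 1.0]]
top 508.18365145336514 325.2501436649409 196.9121700441774 [[0.014, -1.0, 0.027, -0.322], [-0.991, -0.017, -0.134, 0.515], [0.134, -0.025, -0.991, 1.037], [0.0, 0.0, 0.0, 1.0]]
```

View pics/top0.png

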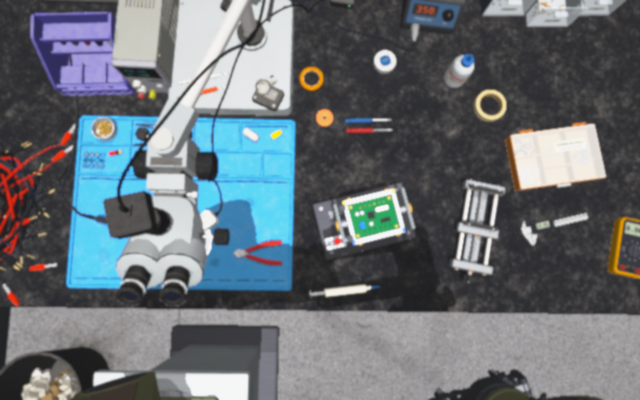

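View pics/scene0.png

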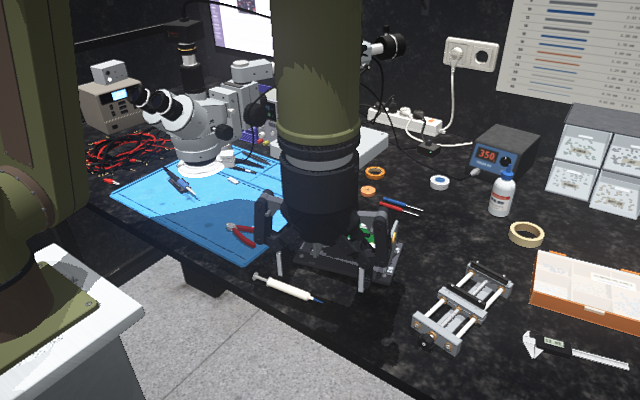

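The top view shows the fixture at about (365,217), with the board green, the knob red near (337,241) and the microscope well to the left. In the scene view the arm hides the fixture.

```bash
cat > h.py <<'E'
import numpy as np,cv2
from scipy.spatial.transform import Rotation as R
def cast(d,uv,z,T=None):
    T=np.linalg.inv(d['camera_from_world']) if T is None else T
    r=T[:3,:3]@np.array([(uv[0]-d['cx'])/d['fx'],(uv[1]-d['cy'])/d['fy'],1.])
    o=T[:3,3]; return o+r*(z-o[2])/r[2]
def wristT(s,d):
    w,x,y,z=s['eef_rot'];M=np.eye(4);M[:3,:3]=R.from_quat([x,y,z,w]).as_matrix();M[:3,3]=s['eef_pos'];return M@d['hand_eye']
E
python3 - <<'E'
from h import *
d=dict(np.load('top0.npz'));im=d['image'];hsv=cv2.cvtColor(im,cv2.COLOR_RGB2HSV)
m=cv2.inRange(hsv,(50,120,60),(80,255,255));m[:170]=0;m[260:]=0;m[:,:310]=0;m[:,430:]=0
m=cv2.morphologyEx(m,cv2.MORPH_CLOSE,np.ones((5,5)))
p=np.argwhere(m)[:,::-1].astype(np.float32)
P=np.array([cast(d,q,.072)[:2] for q in p],np.float32)
print(cv2.minAreaRect(P),P.mean(0))
r=cv2.inRange(hsv,(0,150,100),(8,255,255))|cv2.inRange(hsv,(172,150,100),(180,255,255))
q=np.argwhere(r[225:255,320:350])[:,::-1]+[320,225];print(q.mean(0),len(q),cast(d,q.mean(0),.11))
print(np.linalg.inv(d['camera_from_world'])[:3,3])
cv2.imwrite('pics/topc.png',cv2.resize(im[165:305,285:435,::-1],None,fx=4,fy=4,interpolation=cv2.INTER_CUBIC))
E
```

```text
((0.47712939977645874, -0.4117499887943268), (0.06641798466444016, 0.08845779299736023), 14.831228256225586) [ 0.47587055 -0.41258192]
[336.95 240.9 ] 20 [ 0.4236445 -0.3360663  0.11     ]
[ 0.37545553 -0.2872144   1.10445754]
```

View pics/topc.png

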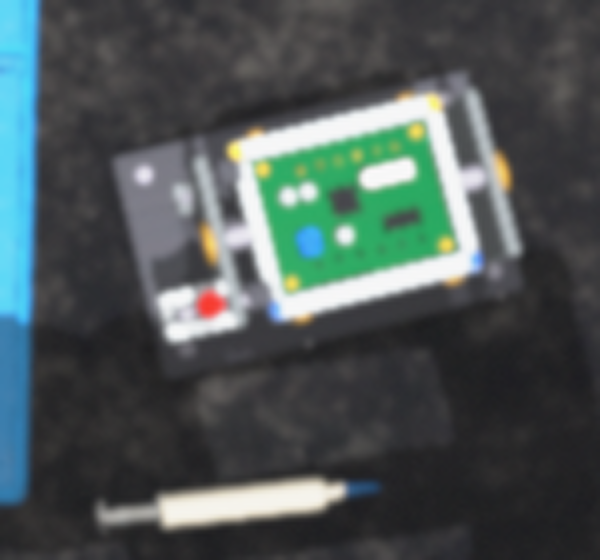

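Request:
servo_tool:
  commands:
    - [[0, 0, 4], [0, 0, 0], 255]
    - [[0, 0, 0], [3.5, -0.6, -0.2], 255]
    - [[0, 0, 0], [3.5, -0.6, -0.2], 255]
    - [[0, 0, 0], [3.5, -0.6, -0.2], 255]
    - [[0, 0, 0], [3.5, -0.6, -0.2], 255]
    - [[0, 0, 0], [3.5, -0.6, -0.2], 255]
    - [[0, 0, 0], [3.5, -0.6, -0.2], 255]
    - [[0, 0, 0], [3.5, -0.6, -0.2], 255]
    - [[0, 0, 0], [0, 0, 0], 255]
    - [[0, 0, 0], [0, 0, 0], 255]
  grip_force: 60

```text
time_s: 1.35
eef_pos: [0.4112, -0.4407, 0.2448]
eef_rot: [-0.0, 0.992, 0.129, -0.001]
force: [-0.2, 0.4, 0.2]
grip_width: 0.002
grasp_force: 0.0
```

```bash
cat >> h.py <<'E'
C=np.array([.4771,-.4117]);YAW=np.radians(14.83)
def fx(p):
    dx,dy=p[0]-C[0],p[1]-C[1];c,s=np.cos(YAW),np.sin(YAW);return np.round([1e3*(dx*c+dy*s),1e3*(-dx*s+dy*c),1e3*p[2]],1)
def rep(s):
    w,x,y,z=s['eef_rot'];M=R.from_quat([x,y,z,w]).as_matrix();c,q=np.cos(YAW),np.sin(YAW);F=s['force']
    print('t',s['time_s'],'fix mm',fx(s['eef_pos']),'yaw',round(np.degrees(np.arctan2(M[1,0],M[0,0])),2),'z',np.round(M[:,2],3),'Ffix',np.round([F[0]*c+F[1]*q,-F[0]*q+F[1]*c,F[2]],1),'w',round(s['grip_width'],3))
E
python3 - <<'E'
from h import *
from plant import robot
s=robot.get_state();rep(s);d=robot.snapshot('wrist');cv2.imwrite('pics/w1.png',d['image'][:,:,::-1]);np.savez('w1.npz',T=wristT(s,d),**d);print(np.round(d['hand_eye'],3).tolist())
d=robot.snapshot('scene');cv2.imwrite('pics/s1.png',d['image'][:,:,::-1])
E
```

```text
t 1.35 fix mm [-71.2 -11.1 244.8] yaw 14.87 z [-0.001  0.001 -1.   ] Ffix [-0.1  0.5  0.2] w 0.002
[[-0.001, -0.965, -0.261, 0.066], [1.0, -0.001, 0.001, -0.0], [-0.001, -0.261, 0.965, -0.142], [0.0, 0.0, 0.0, 1.0]]
```

View pics/w1.png

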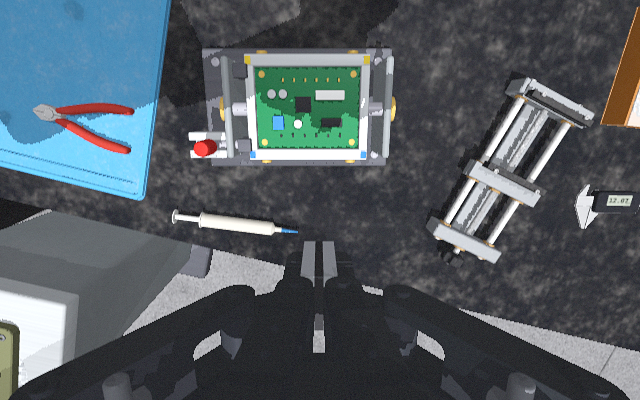

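The wrist view shows the fixture square in the image: the board at about (308,108), the post at (205,148), and the shut fingertips at columns 302–336. I'll refine from this view.

```bash
python3 - <<'E'
from h import *
d=dict(np.load('w1.npz'));im=d['image'];T=d['T'];hsv=cv2.cvtColor(im,cv2.COLOR_RGB2HSV)
def cen(lo,hi,box):
    x0,y0,x1,y1=box;m=cv2.inRange(hsv[y0:y1,x0:x1],lo,hi);return np.argwhere(m)[:,::-1]+[x0,y0]
def P(q,z): return cast(d,q,z,T)
g=cen((45,100,40),(85,255,255),(235,55,375,160))
W=np.array([P(q,.0728)[:2] for q in g],np.float32);print('board',cv2.minAreaRect(W))
for nm,lo,hi,bs in(('blue',(95,120,80),(125,255,255),[(244,145,260,165),(358,145,374,165)]),('yel',(20,120,120),(35,255,255),[(240,52,258,66),(360,52,376,66)])):
    for b in bs:
        q=cen(lo,hi,b)
        if len(q): print(nm,len(q),q.mean(0),fx(P(q.mean(0),.079)))
r=cen((0,150,150),(8,255,255),(190,135,225,160));print('red',r.min(0),r.max(0),[fx(P(r.mean(0),z)) for z in(.105,.118)])
z=T[2,3]-0; 
for u in(302,319,336):
    v=242;ray=np.array([(u-d['cx'])/d['fx'],(v-d['cy'])/d['fy'],1]);r2=d['hand_eye'][:3,:3]@ray;o=d['hand_eye'][:3,3]; print('tip',u,1e3*(o-r2*o[2]/r2[2]))
E
```

```text
board ((0.47678181529045105, -0.4126657247543335), (0.07034750282764435, 0.09369570016860962), 14.8089017868042)
blue 30 [252.1        154.16666667] [-41.7  50.7  79. ]
blue 30 [363.  154.5] [-42.1 -52.5  79. ]
yel 42 [247.45238095  59.14285714] [40.2 50.4 79. ]
yel 47 [366.44680851  59.42553191] [ 39.9 -52.6  79. ]
red [193 141] [209 156] [array([-33.9,  88.3, 105. ]), array([-32.6,  83.8, 118. ])]
tip 302 [ 8.7306415  -7.70293081  0.        ]
tip 319 [8.71933453 0.14003806 0.        ]
tip 336 [8.70802636 7.98384114 0.        ]
```

Request:
servo_tool:
  commands:
    - [[0, 0, 0], [1.9, -3.4, 2], 255]
    - [[0, 0, 0], [1.9, -3.4, 2], 255]
    - [[0, 0, 0], [0, 0, 4], 255]
    - [[0, 0, 0], [0, 0, 4], 255]
    - [[0, 0, 0], [0, 0, 2.8], 255]
    - [[0, 0, 0], [0, 0, 0], 255]
    - [[0, 0, 0], [0, 0, 0], 255]

```text
time_s: 2.33
eef_pos: [0.4312, -0.3664, 0.0983]
eef_rot: [0.001, 0.992, 0.129, 0.0]
force: [-0.2, -1.0, 1.1]
grip_width: -0.002
grasp_force: 0.0
```

```bash
sed -i 's/^C=.*;Y/C=np.array([.4765,-.4129]);Y/' h.py; python3 -c "
from h import *
from plant import robot
rep(robot.get_state())"
```

```text
t 2.325 fix mm [-31.9  56.5  98.3] yaw 14.79 z [ 0.001 -0.001 -1.   ] Ffix [-0.4 -0.9  1.1] w -0.002
```

Request:
servo_tool:
  commands:
    - [[0, 0, 0], [0, -0.5, 0.2], 255]
    - [[0, 0, 0], [0, -0.5, 0], 255]
    - [[0, 0, 0], [0, -0.3, 0], 255]
    - [[0, 0, 0], [0, -0.2, 0], 255]
    - [[0, 0, 0], [0, -0.2, 0], 255]
    - [[0, 0, 0], [0, -0.2, 0], 255]
    - [[0, 0, 0], [0, -0.2, 0], 255]
    - [[0, 0, 0], [0, -0.2, 0], 255]
    - [[0, 0, 0], [0, -0.2, 0], 255]
    - [[0, 0, 0], [0, 0, 0], 255]

```text
time_s: 3.58
eef_pos: [0.4259, -0.3443, 0.0957]
eef_rot: [0.003, 0.992, 0.13, 0.001]
force: [2.1, -10.0, -2.0]
grip_width: 0.003
grasp_force: 4.6
```

```bash
python3 -c "
from h import *
from plant import robot
rep(robot.get_state())"
```

```text
t 3.575 fix mm [-31.4  79.2  95.7] yaw 14.88 z [ 0.003 -0.006 -1.   ] Ffix [ -0.6 -10.2  -2. ] w 0.003
```

```bash
python3 - <<'E'
from h import *
from plant import robot
s=robot.get_state();d=robot.snapshot('wrist');t=robot.snapshot('top')
cv2.imwrite('pics/w2.png',np.hstack([d['image'][:,:,::-1][::1,100:500],cv2.resize(t['image'][165:285,300:420,::-1],(400,400),interpolation=cv2.INTER_CUBIC)]))
rep(robot.get_state())
E
```

```text
t 3.675 fix mm [-31.4  79.2  95.7] yaw 14.88 z [ 0.002 -0.006 -1.   ] Ffix [ 0.4 -9.6 -1.1] w 0.002
```

View pics/w2.png

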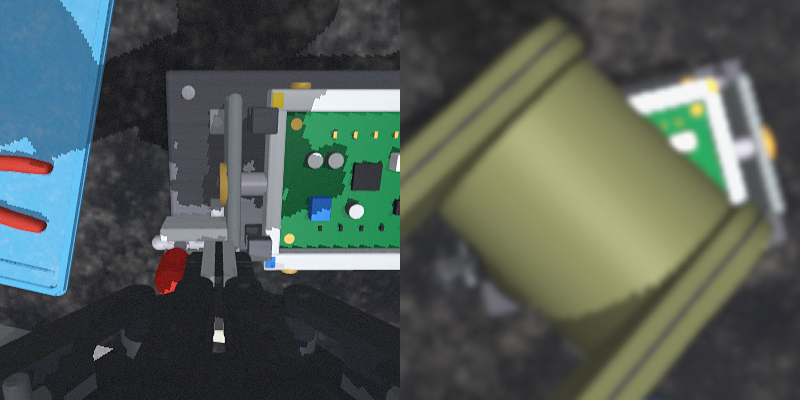

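The wrist view (left half) shows the post pushed against the finger, with its base at about (185,250), its top at about (168,275) and the tips at columns 203–237. I'll measure how far it has moved.

```bash
python3 - <<'E'
from h import *
from plant import robot
s=robot.get_state();d=robot.snapshot('wrist');T=np.linalg.inv(wristT(s,d));H=np.linalg.inv(d['hand_eye'])
pr=lambda M,p:np.round([(d['fx']*(q:=M[:3,:3]@p+M[:3,3])[0]/q[2]+d['cx']-100),d['fy']*q[1]/q[2]+d['cy']],0)
c,q=np.cos(YAW),np.sin(YAW);w=lambda x,y,z:np.array([C[0]+x*c-y*q,C[1]+x*q+y*c,z])
for z in(0,-.02,-.03,-.04):print('tool',z,[pr(H,np.array([x,y,z])) for x in(-.011,.011) for y in(-.008,.008)])
for y in(.085,.094,.099):print('knob',y,pr(T,w(-.032,y,.092)),pr(T,w(-.032,y,.118)))
for n,p in dict(blueA=(-.041,.0525,.079),yelB=(.041,.0525,.079),uprtop=(.044,.0715,.084)).items():print(n,pr(T,w(*p)))
h=cv2.cvtColor(d['image'],cv2.COLOR_RGB2HSV)[:,100:500];m=(cv2.inRange(h,(0,150,60),(8,255,255))|cv2.inRange(h,(174,150,60),(180,255,255)))[235:300,140:200]
p=np.argwhere(m)[:,::-1]+[140,235];print(p.min(0),p.max(0),cv2.minAreaRect(p.astype(np.float32)))
E
```

```text
tool 0 [array([202., 281.]), array([236., 281.]), array([201., 237.]), array([236., 237.])]
tool -0.02 [array([200., 304.]), array([238., 304.]), array([199., 255.]), array([239., 255.])]
tool -0.03 [array([198., 318.]), array([239., 318.]), array([197., 267.]), array([240., 267.])]
tool -0.04 [array([197., 335.]), array([241., 335.]), array([196., 280.]), array([242., 280.])]
knob 0.085 [207. 257.] [205. 284.]
knob 0.094 [188. 257.] [183. 285.]
knob 0.099 [177. 257.] [170. 285.]
blueA [269. 263.]
yelB [276.  99.]
uprtop [236.  91.]
[155 248] [187 294] ((170.1999969482422, 270.9000244140625), (26.246902465820312, 49.01530075073242), 18.434947967529297)
```

Request:
servo_tool:
  commands:
    - [[0, 0, 0], [0, 1.2, 0], 255]
    - [[0, 0, 0], [0, 0.8, -2], 255]
    - [[0, 0, 0], [-1.1, 3, -2], 255]
    - [[0, 0, 0], [-1.1, 3.5, 0], 255]
    - [[0, 0, 0], [0, 3.5, 0], 255]
    - [[0, 0, 0], [0, 0, 2.5], 255]
    - [[0, 0, 0], [0, 0, 2], 255]
    - [[0, 0, 0], [0, 0, 0], 255]
    - [[0, 0, 0], [0, 0, 0], 255]

```text
time_s: 4.85
eef_pos: [0.434, -0.4625, 0.0903]
eef_rot: [-0.001, 0.992, 0.129, -0.0]
force: [0.4, -0.0, -0.2]
grip_width: -0.001
grasp_force: 0.0
```

```bash
python3 -c "
from h import *
from plant import robot
rep(robot.get_state())"
```

```text
t 4.85 fix mm [-53.8 -37.   90.3] yaw 14.84 z [-0.001  0.001 -1.   ] Ffix [ 0.4 -0.1 -0.2] w -0.001
```

Request:
servo_tool:
  commands:
    - [[0, 0, 0], [0.1, 0.5, 0.6], 255]
    - [[0, 0, 0], [0, 0, 0.5], 255]
    - [[0, 0, 0], [0, 0, 0.5], 255]
    - [[0, 0, 0], [0, 0, 0.5], 255]
    - [[0, 0, 0], [0, 0, 0.5], 255]
    - [[0, 0, 0], [0.1, 0, 0.5], 255]
    - [[0, 0, 0], [0.2, 0, 0.5], 255]
    - [[0, 0, 0], [0.2, 0, 0.5], 255]
    - [[0, 0, 0], [0.3, 0, 0.4], 255]
    - [[0, 0, 0], [0.3, 0, 0.4], 255]
    - [[0, 0, 0], [0, 0, 0], 255]

```text
time_s: 6.22
eef_pos: [0.4468, -0.4638, 0.0405]
eef_rot: [-0.001, 0.992, 0.129, -0.0]
force: [-0.3, 0.5, -0.1]
grip_width: 0.003
grasp_force: 0.0
```

```bash
python3 -c "
from h import *
from plant import robot
rep(robot.get_state())"
```

```text
t 6.225 fix mm [-41.7 -41.6  40.5] yaw 14.85 z [-0.001  0.002 -1.   ] Ffix [-0.2  0.6 -0.1] w 0.003
```

```bash
python3 - <<'E'
from h import *
from plant import robot
d=robot.snapshot('wrist');t=robot.snapshot('scene')
cv2.imwrite('pics/w3.png',np.hstack([d['image'][:,:,::-1][:,120:520],cv2.resize(t['image'][190:310,250:410,::-1],(400,400),interpolation=cv2.INTER_CUBIC)]))
E
```

```text
(no output)
```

View pics/w3.png

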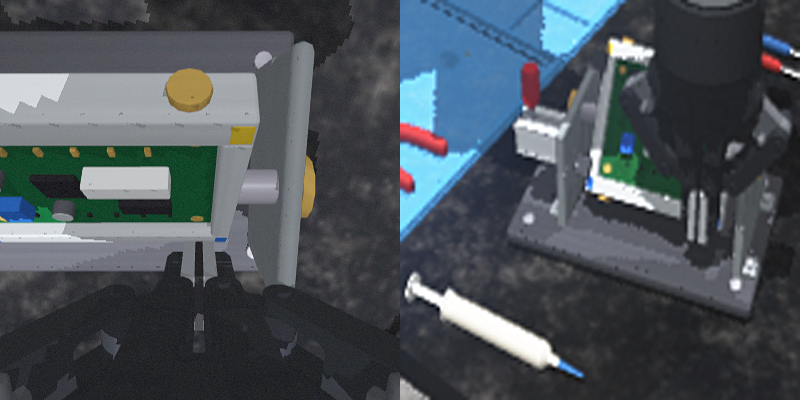

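The frame has tipped about 55° with its rail B up. Brass caps stand on rail B's outer face near the ends, so I'll push near the middle. Next I retreat and go behind rail B.

Request:
servo_tool:
  commands:
    - [[0, 0, 0], [-0.5, 0, -1], 255]
    - [[0, 0, 0], [0, 0, -3.2], 255]
    - [[0, 0, 0], [0, 0, -3.2], 255]
    - [[0, 0, 0], [0, 0, -3.2], 255]
    - [[0, 0, 0], [3.5, -1.6, 0], 255]
    - [[0, 0, 0], [3.5, -1.6, 0], 255]
    - [[0, 0, 0], [3.7, 0, 0], 255]
    - [[0, 0, 0], [0, 0, 2.2], 255]
    - [[0, 0, 0], [0, 0, 2.2], 255]
    - [[0, 0, 0], [0, 0, 0], 255]
    - [[0, 0, 0], [0, 0, 0], 255]

```text
time_s: 7.7
eef_pos: [0.5375, -0.408, 0.1043]
eef_rot: [0.0, 0.992, 0.129, 0.0]
force: [-0.2, 0.2, 0.1]
grip_width: 0.002
grasp_force: 0.0
```

```bash
python3 -c "
from h import *
from plant import robot
rep(robot.get_state())"
```

```text
t 7.7 fix mm [ 60.2 -10.8 104.3] yaw 14.82 z [ 0.001 -0.001 -1.   ] Ffix [-0.1  0.2  0.1] w 0.002
```

Request:
servo_tool:
  commands:
    - [[0, 0, 0], [-1, 0, 0], 255]
    - [[0, 0, 0], [-0.8, 0, 0], 255]
    - [[0, 0, 0], [-0.5, 0, -0.25], 255]
    - [[0, 0, 0], [-0.4, 0, -0.25], 255]
    - [[0, 0, 0], [-0.5, 0, -0.17], 255]
    - [[0, 0, 0], [-0.5, 0, -0.17], 255]
    - [[0, 0, 0], [-0.5, 0, -0.16], 255]
    - [[0, 0, 0], [-0.5, 0, 0], 255]
    - [[0, 0, 0], [-0.5, 0, 0], 255]
    - [[0, 0, 0], [-0.5, 0, 0], 255]
    - [[0, 0, 0], [0, 0, 0], 255]

```text
time_s: 9.07
eef_pos: [0.4835, -0.4228, 0.1179]
eef_rot: [0.002, 0.992, 0.129, 0.002]
force: [0.3, 4.6, 18.5]
grip_width: -0.003
grasp_force: 9.4
```

```bash
python3 - <<'E'
from h import *
from plant import robot
rep(robot.get_state())
d=robot.snapshot('wrist');t=robot.snapshot('scene')
cv2.imwrite('pics/w4.png',np.hstack([d['image'][:,:,::-1][:,120:520],cv2.resize(t['image'][190:310,250:410,::-1],(400,400),interpolation=cv2.INTER_CUBIC)]))
E
```

```text
t 9.075 fix mm [  4.3 -11.4 117.9] yaw 14.82 z [ 0.005 -0.003 -1.   ] Ffix [ 1.5  4.4 18.5] w -0.003
```

View pics/w4.png

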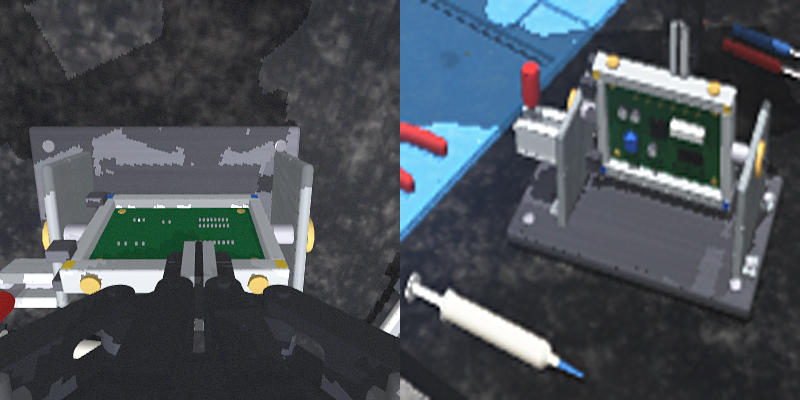

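The frame stands nearly upright and the fingertip has ridden up onto rail B's outer face (18 N upward). I'll lift off, go back behind the rail and come in lower.

Request:
servo_tool:
  commands:
    - [[0, 0, 0], [0, 0, -1.5], 255]
    - [[0, 0, 0], [1.6, 0, -0.5], 255]
    - [[0, 0, 0], [2.4, 0, 0], 255]
    - [[0, 0, 0], [0, 0, 2.5], 255]
    - [[0, 0, 0], [0, 0, 0], 255]
    - [[0, 0, 0], [0, 0, 0], 255]

```text
time_s: 9.93
eef_pos: [0.5216, -0.4115, 0.1078]
eef_rot: [-0.0, 0.992, 0.129, -0.0]
force: [-0.2, -0.3, -0.2]
grip_width: -0.002
grasp_force: 0.0
```

```bash
python3 - <<'E'
from h import *
from plant import robot
s=robot.get_state();rep(s)
d=robot.snapshot('wrist');T=np.linalg.inv(wristT(s,d));im=d['image'];hsv=cv2.cvtColor(im,cv2.COLOR_RGB2HSV)
c,q=np.cos(YAW),np.sin(YAW);w=lambda x,y,z:np.array([C[0]+x*c-y*q,C[1]+x*q+y*c,z])
def pr(p):
    k=T[:3,:3]@p+T[:3,3];return np.round([d['fx']*k[0]/k[2]+d['cx'],d['fy']*k[1]/k[2]+d['cy']])
for t in(60,75,90,100,110):
    a=np.radians(t);cs,sn=np.cos(a),np.sin(a);f=lambda r,y,h:pr(w(r*cs+h*sn,y,.072+r*sn-h*cs))
    print(t,'B corner out/in',f(.046,-.055,.007),f(.036,.055,.007),'A in/out',f(-.036,.055,.007),f(-.046,.055,.007))
cv2.imwrite('pics/w5.png',im[:,:,::-1])
E
```

```text
t 9.925 fix mm [ 43.9 -10.2 107.8] yaw 14.87 z [-0.001  0.001 -1.   ] Ffix [-0.3 -0.2 -0.2] w -0.002
60 B corner out/in [412. 288.] [190. 289.] A in/out [228. 289.] [231. 289.]
75 B corner out/in [414. 315.] [188. 308.] A in/out [228. 276.] [231. 273.]
90 B corner out/in [414. 341.] [187. 328.] A in/out [227. 264.] [230. 258.]
100 B corner out/in [413. 357.] [188. 340.] A in/out [225. 257.] [229. 249.]
110 B corner out/in [412. 369.] [190. 350.] A in/out [223. 251.] [227. 241.]
```

View pics/w5.png

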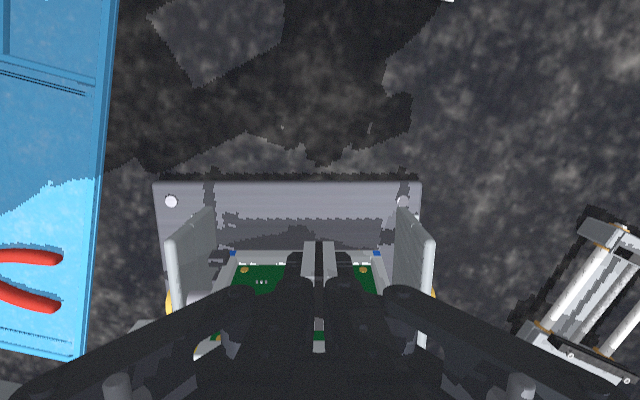

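Rail A's corners match θ of about 95°, so the frame is just past vertical. I push on with the fingertip lower on the rail face.

Request:
servo_tool:
  commands:
    - [[0, 0, 0], [-1.6, 0, -0.4], 255]
    - [[0, 0, 0], [-1.2, 0, 0], 255]
    - [[0, 0, 0], [-0.4, 0, 0], 255]
    - [[0, 0, 0], [-0.4, 0, 0], 255]
    - [[0, 0, 0], [-0.4, 0, 0], 255]
    - [[0, 0, 0], [-0.4, 0, 0.17], 255]
    - [[0, 0, 0], [-0.5, 0, 0.17], 255]
    - [[0, 0, 0], [-0.4, 0, 0.17], 255]
    - [[0, 0, 0], [-0.4, 0, 0.3], 255]
    - [[0, 0, 0], [-0.4, 0, 0.3], 255]
    - [[0, 0, 0], [-0.3, 0, 0.3], 255]
    - [[0, 0, 0], [0, 0, 0], 255]

```text
time_s: 11.48
eef_pos: [0.4584, -0.4285, 0.0976]
eef_rot: [-0.0, 0.992, 0.129, -0.0]
force: [0.6, -0.4, 1.0]
grip_width: 0.001
grasp_force: 0.3
```

```bash
python3 -c "
from h import *
from plant import robot
rep(robot.get_state())
t=robot.snapshot('scene');cv2.imwrite('pics/s6.png',cv2.resize(t['image'][190:310,250:410,::-1],(640,480),interpolation=cv2.INTER_CUBIC))"
```

```text
t 11.475 fix mm [-21.5 -10.4  97.6] yaw 14.82 z [-0.001  0.    -1.   ] Ffix [ 0.4 -0.5  1. ] w 0.001
```

View pics/s6.png

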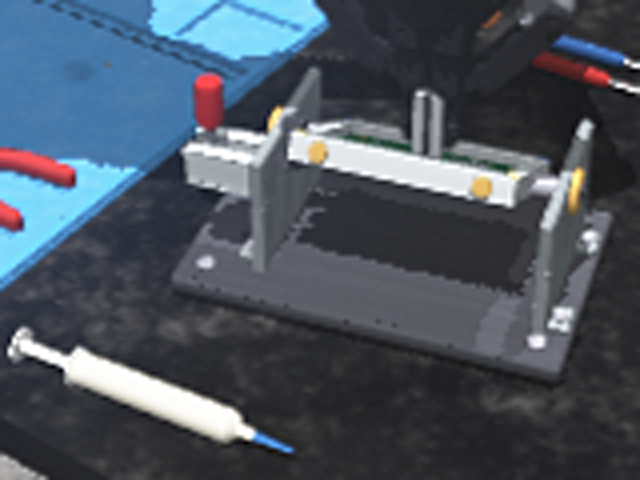

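Rail B has come over towards the robot, at about 150°. Next I press it down from above on its outer edge.

Request:
servo_tool:
  commands:
    - [[0, 0, 0], [0, 0, -1.3], 255]
    - [[0, 0, 0], [-1.2, 0, 0], 255]
    - [[0, 0, 0], [-1.2, 0, 0], 255]
    - [[0, 0, 0], [0, 0, 0.6], 255]
    - [[0, 0, 0], [-0.1, 0, 0.5], 255]
    - [[0, 0, 0], [-0.1, 0, 0.5], 255]
    - [[0, 0, 0], [-0.1, 0, 0.5], 255]
    - [[0, 0, 0], [0, 0, 0.5], 255]
    - [[0, 0, 0], [0, 0, 0.3], 255]
    - [[0, 0, 0], [0, 0, 0.2], 255]
    - [[0, 0, 0], [0, 0, 0.1], 255]
    - [[0, 0, 0], [0, 0, 0], 255]

```text
time_s: 13.02
eef_pos: [0.4262, -0.4367, 0.0785]
eef_rot: [-0.0, 0.991, 0.13, -0.006]
force: [-18.1, -6.7, 6.1]
grip_width: -0.004
grasp_force: 8.6
```

```bash
python3 -c "
from h import *
from plant import robot
rep(robot.get_state())"
```

```text
t 13.025 fix mm [-54.7 -10.1  78.5] yaw 14.96 z [-0.012 -0.001 -1.   ] Ffix [-19.2  -1.9   6.1] w -0.004
```

Request:
servo_tool:
  commands:
    - [[0, 0, 0], [0, 0, -1], 255]
    - [[0, 0, 0], [0.5, 0, -0.8], 255]
    - [[0, 0, 0], [0, 0, 0], 255]
    - [[0, 0, 0], [0, 0, 0], 255]

```text
time_s: 13.52
eef_pos: [0.4384, -0.4336, 0.0971]
eef_rot: [-0.0, 0.992, 0.13, 0.0]
force: [-0.3, -0.4, -0.3]
grip_width: 0.0
grasp_force: 0.0
```

```bash
python3 - <<'E'
from h import *
from plant import robot
s=robot.get_state();rep(s);d=robot.snapshot('wrist');cv2.imwrite('pics/w7.png',np.hstack([d['image'][:,120:520,::-1],cv2.resize(robot.snapshot('scene')['image'][190:310,250:410,::-1],(400,400),interpolation=cv2.INTER_CUBIC)]))
T=np.linalg.inv(wristT(s,d));c,q=np.cos(YAW),np.sin(YAW)
for n,p in dict(Bend=(-.041,-.055,.079),Aend=(.041,-.055,.079),upr=(.044,-.0715,.084),knobtop=(-.032,.099,.118)).items():
    k=T[:3,:3]@np.array([C[0]+p[0]*c-p[1]*q,C[1]+p[0]*q+p[1]*c,p[2]])+T[:3,3];print(n,np.round([d['fx']*k[0]/k[2]+d['cx']-120,d['fy']*k[1]/k[2]+d['cy']]))
E
```

```text
t 13.525 fix mm [-42.1 -10.2  97.1] yaw 14.89 z [ 0.  0. -1.] Ffix [-0.4 -0.3 -0.3] w 0.0
Bend [285. 243.]
Aend [297.  74.]
upr [338.  66.]
knobtop [-75. 258.]
```

View pics/w7.png

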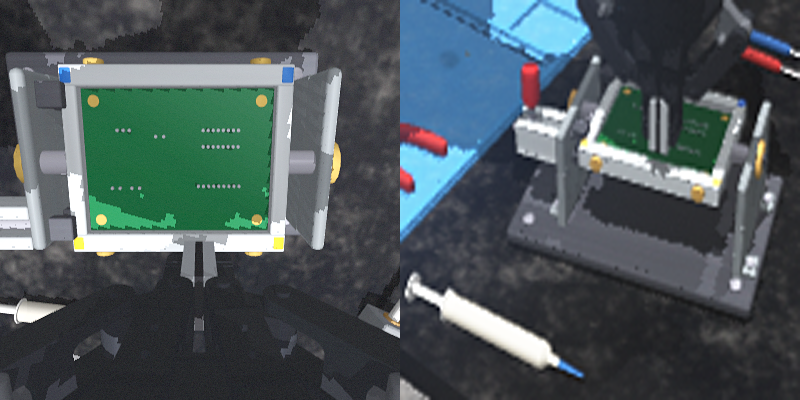

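The frame is nearly level, solder side up: blue ends far (row 75), yellow ends near (row 243). Now one straight downward press on rail B to seat it on the stop.

Request:
servo_tool:
  commands:
    - [[0, 0, 0], [-0.2, 0, 1], 255]
    - [[0, 0, 0], [0, 0, 0.5], 255]
    - [[0, 0, 0], [0, 0, 0.2], 255]
    - [[0, 0, 0], [0, 0, 0.1], 255]
    - [[0, 0, 0], [0, 0, 0.1], 255]
    - [[0, 0, 0], [0, 0, 0.1], 255]
    - [[0, 0, 0], [0, 0, 0], 255]

```text
time_s: 14.5
eef_pos: [0.4352, -0.4342, 0.0789]
eef_rot: [-0.0, 0.992, 0.129, -0.0]
force: [-5.5, 3.2, 12.1]
grip_width: -0.003
grasp_force: 5.9
```

```bash
python3 -c "
from h import *
from plant import robot
rep(robot.get_state())"
```

```text
t 14.5 fix mm [-45.4 -10.   78.9] yaw 14.85 z [-0.001 -0.    -1.   ] Ffix [-4.5  4.5 12.1] w -0.003
```

Request:
servo_tool:
  commands:
    - [[0, 0, 0], [0, 0, -3], 255]
    - [[0, 0, 0], [0.6, -1, -4], 255]
    - [[0, 0, 0], [0.7, -4, 0], 255]
    - [[0, 0, 0], [0, -4, 0], 255]
    - [[0, 0, 0], [0, -4.8, 0], 255]
    - [[0, 0, 0], [0, 0, 2.5], 255]
    - [[0, 0, 0], [0, 0, 2.6], 255]
    - [[0, 0, 0], [0, 0, 0], 255]
    - [[0, 0, 0], [0, 0, 0], 255]

```text
time_s: 15.62
eef_pos: [0.4138, -0.2983, 0.0968]
eef_rot: [0.0, 0.992, 0.129, 0.0]
force: [0.4, -0.0, 0.5]
grip_width: -0.002
grasp_force: 0.0
```

```bash
python3 - <<'E'
from h import *
from plant import robot
s=robot.get_state();rep(s);d=robot.snapshot('wrist');cv2.imwrite('pics/w8.png',d['image'][:,120:,::-1])
E
```

```text
t 15.625 fix mm [-31.3 126.9  96.8] yaw 14.83 z [ 0.001 -0.001 -1.   ] Ffix [ 0.4 -0.1  0.5] w -0.002
```

View pics/w8.png

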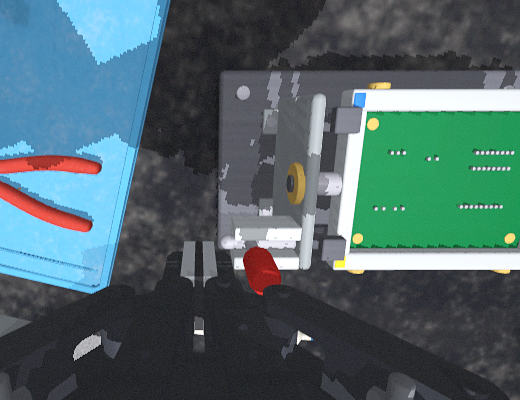

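The post at about (260,270) is just right of the fingers. I push it home.

Request:
servo_tool:
  commands:
    - [[0, 0, 0], [0, 0.5, 0], 255]
    - [[0, 0, 0], [0, 0.3, 0], 255]
    - [[0, 0, 0], [0, 0.2, 0], 255]
    - [[0, 0, 0], [0, 0.2, 0], 255]
    - [[0, 0, 0], [0, 0.2, 0], 255]
    - [[0, 0, 0], [0, 0.2, 0], 255]
    - [[0, 0, 0], [0, 0.2, 0], 255]
    - [[0, 0, 0], [0, 0.2, 0], 255]
    - [[0, 0, 0], [0, 0.1, 0], 255]
    - [[0, 0, 0], [0, 0.1, 0], 255]
    - [[0, 0, 0], [0, 0.1, 0], 255]
    - [[0, 0, 0], [0, 0, 0], 255]

```text
time_s: 17.18
eef_pos: [0.4187, -0.3191, 0.0962]
eef_rot: [-0.001, 0.992, 0.129, -0.0]
force: [0.2, 5.4, 4.0]
grip_width: 0.003
grasp_force: 2.5
```

```bash
python3 -c "
from h import *
from plant import robot
rep(robot.get_state())"
```

```text
t 17.175 fix mm [-31.9 105.5  96.2] yaw 14.83 z [-0.001  0.002 -1.   ] Ffix [1.6 5.1 4. ] w 0.003
```

Force is 5 N at y=105.5, and I expect home near 104–105. I push a little further.

Request:
servo_tool:
  commands:
    - [[0, 0, 0], [0, 0.1, 0], 255]
    - [[0, 0, 0], [0, 0.1, 0], 255]
    - [[0, 0, 0], [0, 0.1, 0], 255]
    - [[0, 0, 0], [0, 0, 0], 255]

```text
time_s: 17.68
eef_pos: [0.4187, -0.3195, 0.0961]
eef_rot: [-0.003, 0.992, 0.129, -0.001]
force: [-0.6, 11.2, 8.0]
grip_width: -0.004
grasp_force: 5.6
```

```bash
python3 -c "
from h import *
from plant import robot
rep(robot.get_state())"
```

```text
t 17.675 fix mm [-31.9 105.1  96.1] yaw 14.8 z [-0.002  0.006 -1.   ] Ffix [ 2.3 11.   8. ] w -0.004
```

That is a hard stop at home. I back away and check.

Request:
servo_tool:
  commands:
    - [[0, 0, 0], [0, -1.5, 0], 255]
    - [[0, 0, 0], [0, -1, -2], 255]
    - [[0, 0, 0], [-1, 0, -4], 255]
    - [[0, 0, 0], [-2, 3, -4], 255]
    - [[0, 0, 0], [-2, 4, -3], 255]
    - [[0, 0, 0], [-2, 5, -2], 255]
    - [[0, 0, 0], [0, 0, 0], 255]
    - [[0, 0, 0], [0, 0, 0], 255]
    - [[0, 0, 0], [0, 0, 0], 255]

```text
time_s: 18.8
eef_pos: [0.3761, -0.4311, 0.2452]
eef_rot: [-0.001, 0.992, 0.13, -0.001]
force: [-0.4, -0.5, 0.5]
grip_width: 0.0
grasp_force: 0.0
```

```bash
python3 - <<'E'
from h import *
from plant import robot
s=robot.get_state();rep(s);d=robot.snapshot('wrist');im=d['image'];T=wristT(s,d);hsv=cv2.cvtColor(im,cv2.COLOR_RGB2HSV)
cv2.imwrite('pics/w9.png',im[:,:,::-1])
g=cv2.inRange(hsv,(45,100,40),(85,255,255));n,l,st,ce=cv2.connectedComponentsWithStats(g);k=1+st[1:,4].argmax()
W=np.array([cast(d,q[::-1],.0712,T)[:2] for q in np.argwhere(l==k)],np.float32);r=cv2.minAreaRect(W);print('board',r,fx([*r[0],.072]))
for nm,lo,hi,z in(('red',(0,150,120),(8,255,255),.118),('yel',(22,150,120),(32,255,255),.079),('blue',(100,150,100),(125,255,255),.079)):
    m=cv2.inRange(hsv,lo,hi);n,l,st,ce=cv2.connectedComponentsWithStats(m)
    for i in range(1,n):
        if 15<st[i,4]<900:
            p=fx(cast(d,ce[i],z,T))
            if abs(p[0])<70 and abs(p[1])<115:print(nm,st[i,4],ce[i].round(),p)
E
```

```text
t 18.8 fix mm [-101.7    8.1  245.2] yaw 14.88 z [-0.001  0.002 -1.   ] Ffix [-0.5 -0.4  0.5] w 0.0
board ((0.47676196694374084, -0.4127584397792816), (0.07121767848730087, 0.09397221356630325), 14.82446002960205) [ 0.3  0.1 72. ]
red 278 [225. 109.] [-32.   82.2 118. ]
yel 31 [271. 119.] [-40.9  51.5  79. ]
yel 28 [384. 120.] [-41.1 -51.3  79. ]
blue 34 [267.  19.] [41.1 51.7 79. ]
blue 42 [390.  19.] [ 41.  -51.4  79. ]
```

View pics/w9.png

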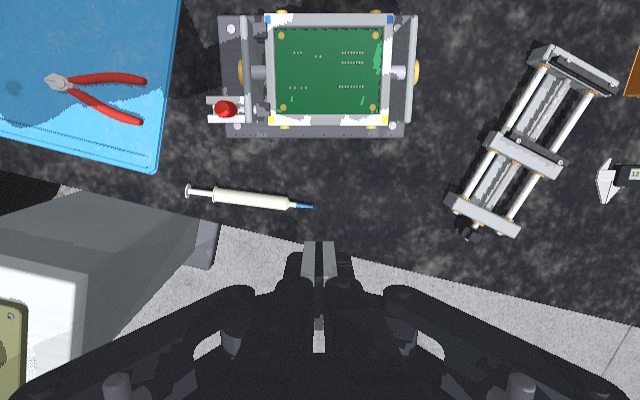

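The final view shows the board solder side up and level, the post at (225,109) at its home position, and the fixture unmoved.

```bash
python3 -c "
from plant import robot
print(robot.hand_in())"
```

```text
the job is handed in; nothing more can be done
None
```

The board is turned over and level with its solder side up, the bolt is pushed home to its stop, the fixture and tools are where they were, and the job is handed in (no verdict was shown).

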